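# Fit the cone head into the banding machine and hold it home

## Robot

A 6-joint arm with a two-finger parallel gripper is mounted at the origin on the work surface. World frame = base frame: x ahead of the robot, y to its left, z up, the work surface at z = 0. Lengths are in m, angles in degrees, forces in N, time in s.
With the tool pointing down it reaches from about 0.3 to 0.75 m from the base axis. Payload 8.5 kg.
Tool frame: the origin (TCP) lies midway between the tips of the shut fingers; the grasp point (between the pads) lies 19 mm behind it; z points along the fingers, y is the line along which they close (so a half turn about z gives the same grasp; the last joint's range is limited). The gripper opens to 88 mm and grips with 3 to 60 N. Pads are 18 mm wide; open, the fingers measure 123 mm over their backs; the gripper's body (75 mm by 187 mm) begins 45 mm behind the grasp point.
Start: joints at [61.576, 21.807, 74.336, -0, 83.858, -12.336], TCP at [0.152, 0.528, 0.239] pointing down, gripper open.
Joint ranges: [-178.18, 178.18], [-50.72, 133.34], [12.68, 142.11], [-81.47, 261.47], [9.98, 163.14], [-165.26, 165.26]. Speed limits (degrees/s): [136.94, 136.94, 180, 180, 180, 180].

## Interface

Orientations are given as [roll, pitch, yaw] about the fixed x, y, z axes, in that order (R = Rz(yaw) Ry(pitch) Rx(roll)).
In Python, from workcell import bot gives the robot as it stands.
- The arm moves only by the tool step_arm, never from a script. Its argument "series" is text: rows parted by semicolons, each of 7 numbers parted by spaces: the turn, a rotation vector about the tool's x, y, z in degrees, then the shift along the tool's x, y, z in mm, then the closure, from -1 (fully open) to 1 (shut). A call has 1 to 20 rows; each row is the pose to reach, as a shift and turn from the pose commanded when the call began, along the tool's axes at that moment; what a row does not reach only later rows make up. A row lasts 1/12 s, in which the tool goes at most 41.7 mm and 7.16 degrees, less where a joint would pass 70% of its speed; a pose out of reach is approached as far as the arm can. A call with a gripper value outside its range is refused whole. The fingers move at their own pace and stop on an object; "force" is the grip in N (left out, the last holds). Time passes only in rows, so rows that repeat a pose let the fingers close. It gives the time, the measured TCP pose, the force, the opening and the grip force at its end, in the units of the state.
- bot.get_obs(): the state, without advancing time (a new reading comes with each control period).
- bot.capture(name): name is "side" or "top"; returns (picture, depth): 384x512x3 uint8, red, green, blue; 384x512 float32, m along the optical axis (not along the pixel's ray), 0 where there is no reading.
- bot.calibration(name): a dict with "fovy" (degrees; the focal length in pixels is half the picture's height over the tangent of half this angle, whatever the lens; pixels are square), "cx", "cy" (the principal point, pixels), "origin" and "rotation" of the camera in the world. Camera axes: x right, y up, looking along -z (the intrinsics and any distortion apply to the point x, -y, -z); pixel columns grow to the right and rows downward; lengths in m; the calibration is good to about 2 mm. A picture is of the moment at which its call begins. calibration takes no time and is no camera call.
- bot.hand_in(): hands the job in; it is judged then, once.
The state is a dict: "time_s": time; "q": joint angles; "joint_vel": joint speeds; "joint_efforts": joint torques, N m; "tcp_pos": TCP position; "eef_rot": TCP orientation; "ft_force": force on the tool from outside, world axes, zero at the start; "wrist_torque": the same for the moment, N m; "width": finger opening in m; "grasp_force": force on a finger pad.
Only numpy, scipy, OpenCV 4.12 (cv2) and the standard library are available. Lean on these libraries where they do the work, as an engineer would, in place of code of your own. Each camera call takes 0.05 s, during which the arm holds its last target. There are 200 camera calls.

## Task

Take the head with the tapered rubber cone out of the wooden rack, put its keyed shaft into the hub of the glass-banding machine, turn it until the key drops into the keyway, and push it fully home against the ejector spring, so that its flange sits flat on the hub. Finish while still gripping the head by its metal body and pressing it down there, ready for the clamp screws to be tightened: do not let go of it. Leave everything else on the bench where it is.

Things in the scene. Friction and masses are not known exactly. Their poses are not given: they have to be found in the camera images.
- cone_head: the head to fit, loose, upright in one hole of the rack, 0.28 to 0.44 kg. Origin: centre of its flange's underside; z up its axis, x towards its key, y square to its two gripping flats. Flange 56 mm across, 8 mm thick, with a lug 8 mm wide standing out to 37 mm from the axis above the key. Black rubber cone on top, 30 narrowing to 19 mm across, from 42 to 64 mm above the origin.
- cone_grip (a point): point to grip, on the cone head's axis, 31 mm above its origin: middle of the aluminium body, which reaches from 8 to 42 mm above the origin and has two upright flats 30 mm apart facing the head's +y and -y (42 mm long in x; the fingers close along y).
- cone_tip (a point): lower end of the cone head's round steel shaft, on its axis 42 mm below its origin. Shaft 20 mm across, end chamfered to 15 mm.
- cone_key (a point): lower end of the shaft's one key, 28 mm below the head's origin and 13 mm out along its x. The key is 8 mm wide (lower end tapered to 4.4), stands out to 15.5 mm from the axis and runs up to the flange; the last 14 mm of shaft below it are plain.
- rack: wooden block, 90 by 280 mm, 56 mm high, fixed. Origin under its centre; two holes, 35 mm wide and 50 mm deep, at y = -70 mm and +70 mm on its own y axis. A head stands in each, its flange on the block's top; which head is in which hole varies.
- machine: the banding machine, fixed: green housing 220 by 200 mm, 58 mm high, control panel facing its own -x, wooden wrist rest (top 79 mm high) along its -y side out to 146 mm. On it an aluminium wheel 180 mm across (top 74 mm above the bench) with a steel hub 62 mm across in the middle. Origin under its centre, on the hub's axis.
- hub_face (a point): centre of the hub's flat top face, 98 mm above the bench; axes are the machine's. Upright bore 22 mm wide with one keyway 9.6 mm wide, out to 17.5 mm. The keyway, and a dark scribed line on the wheel in front of it, points along the machine's +x give or take 0.5 rad (seen from above or found by feel). The wheel is held by its worm gear: it does not turn by hand.
- hub_ejector (a point): top of the spring ejector in the bore, at rest, 30 mm below the hub's face. A key not over the keyway lands on the face with the flange 28 mm up; turned into line under light pressure it drops in. The ejector meets the shaft's end with the flange 12 mm up, pushes back with 6 N, rising to 11 N with the flange down on the face, and lifts the head if it is let go.
- pad_head: the other head in the rack: same flange and a round shaft, but on top a flat black rubber disc 80 mm across, 56 mm above the flange's underside; a bystander. Origin at the centre of the flange's underside.
- bowl0: upturned clear pressed-glass bowl, 100 mm across, 50 mm high, a bystander. Origin under its centre.
- bowl1: another such upturned glass bowl, a bystander.
- vase: clear glass vase, 110 mm across, 185 mm high, a bystander at the far left.
- brush_jar: glass jar with five paint brushes, 72 mm across, 220 mm high in all, a bystander at the far right.
- oil_bottle: small amber glass bottle with a black cap, 44 mm across, 95 mm high, a bystander close in front of the robot.
- brush: thin wooden paint brush lying flat, 195 mm long, 11 mm thick, a bystander between the rack and the machine. Origin near its middle.
Mind the look-alikes: they are no part of the job. Leave any purple or yellow look-alike of the cone_head alone.

How it is judged (in metres and radians):
On the way, in this order (a step that is already met when the one before it is completed fails the run):
1. the cone head is lifted clear of the rack (height (world z) of cone_head above 0.105 m), for 0.1 s.
2. the end of its shaft is in the hub's bore (z of cone_head in the frame of hub_face below 0.037 m and horizontal distance between cone_head and hub_face below 0.004 m), for 0.05 s.
At the end, for the whole second after the job is handed in: The cone head's flange is on the hub's face (within 2.5 mm), its axis within 3 mm of the hub's and upright within 0.06 rad, at rest, and the fingers still grip it by its metal body (grasp point within 30 mm of the grip point, over 3 N) and keep it down against the ejector spring (z of cone_head in the frame of hub_face below 0.0025 m and horizontal distance between cone_head and hub_face below 0.003 m and angle between cone_head's own z axis and vertical below 0.06 rad and linear speed of cone_head below 0.02 m/s and contact force between the fingers and cone_head above 3 N and distance between the grasp point and cone_grip below 0.03 m); the arm keeps its last pose, push and grip.
It fails at once if a bystander is displaced (more than 40 mm) (distance of any of pad_head, bowl0, bowl1, vase, brush_jar, oil_bottle, brush from where it was at the start of the episode above 0.04 m).
It also fails if it takes over 56 s, if anything falls off the work surface, if the arm or the gripper's body presses on something with over 40 N, if the wrist force passes 120 N, or if a joint passes its speed limit or range.

## Working session

There is one attempt and no reset: what is moved stays moved. The work goes in short steps, Python scripts to look and compute and a tool call to move; the robot and the scene stay as the last step left them, time stands still between calls to the robot, and variables do not carry over. Pictures are saved under pics/ and viewed, at most 10 in all, crops included, and the job is handed in when it is done.

Besides the shell and the picture viewer there is one more tool, called in YAML: its name, and indented under it one key for each argument. step_arm: Moves the arm, as the interface text tells. Its arguments: {"type":"object","properties":{"series":{"type":"string"},"force":{"type":"number"}},"required":["series"]}

```bash
mkdir -p pics; cat > h.py <<'E'
from workcell import bot
import numpy as np, cv2
def cap(name):
    p,d=bot.capture(name); c=bot.calibration(name); np.savez(f'{name}.npz',p=p,d=d); return p,d,c
def world(c,d,u,v,z=None):
    """pixel->world by depth d (array) or on plane z"""
    f=192/np.tan(np.radians(c['fovy']/2)); o=np.array(c['origin']);R=np.array(c['rotation'])
    r=R@np.array([(u-c['cx'])/f,-(v-c['cy'])/f,-1.])
    return o+r*((z-o[2])/r[2] if z is not None else float(d[int(v),int(u)]))
E
python3 - <<'E'
from h import *
for n in('top','side'):
    p,d,c=cap(n); print(n,c)
    cv2.imwrite(f'pics/{n}0.png',cv2.resize(p[:,:,::-1],(800,600),interpolation=cv2.INTER_CUBIC))
print(bot.get_obs())
E
```

```text
top {'fovy': 48.62091476646476, 'cx': 261.98374816460034, 'cy': 202.46102502577256, 'origin': array([0.40757947, 0.0254033 , 1.07150167]), 'rotation': array([ 10.28048445,  -0.43170433, -88.68987984])}
side {'fovy': 51.44834948460992, 'cx': 257.184563575545, 'cy': 182.0823726956773, 'origin': array([ 0.17455641, -0.54647709,  0.66346096]), 'rotation': array([ 51.56968214,  -0.08605762, -35.76945834])}
{'time_s': 0.1, 'q': array([ 6.15757841e+01,  2.18361105e+01,  7.43765960e+01, -8.17547716e-04,
        8.38568886e+01, -1.23375438e+01]), 'joint_vel': array([ 0.08245644, -0.03703271, -0.03445687,  0.041432  , -0.03996903,
       -0.10539595]), 'joint_efforts': array([ 4.55352827e-03, -4.38648283e+01, -2.24911094e+01,  7.15209148e-02,
        3.42991808e-02, -8.54776499e-05]), 'tcp_pos': array([0.15230894, 0.52824853, 0.23823152]), 'eef_rot': array([-1.79931838e+02, -1.40764593e-02,  1.63913408e+02]), 'ft_force': array([ 0.31949   ,  0.46878762, -0.21135818]), 'wrist_torque': array([ 0.0279035 , -0.04357193, -0.00047707]), 'grasp_force': 0.0, 'width': 0.08805639051563147}
```

View pics/top0.png

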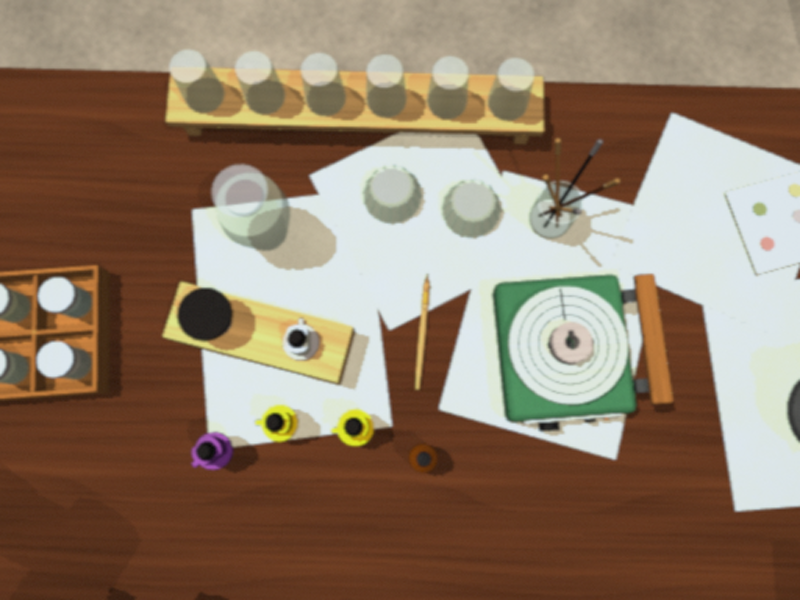

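View pics/side0.png

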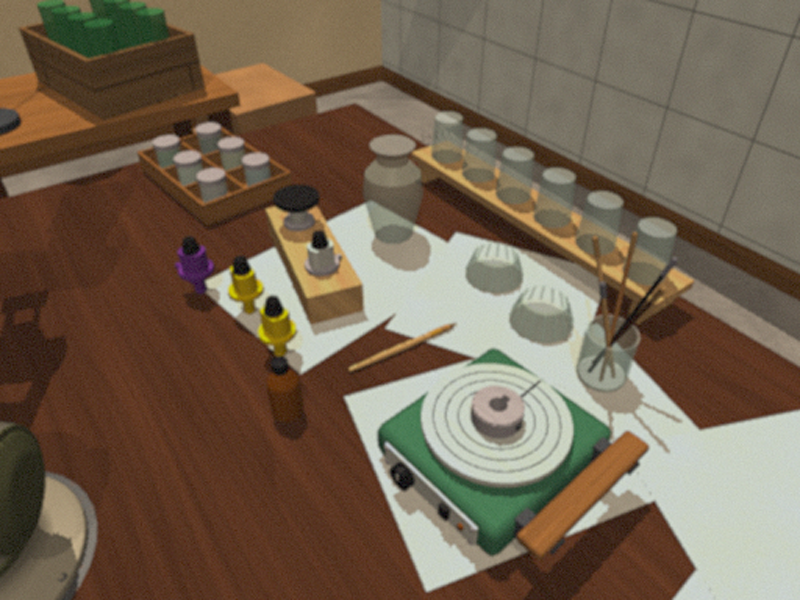

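The top picture shows the possible heads: silver on the rack at (298,340), yellow at (278,422) and (355,427), and purple at (212,451). The silver one, the only cone head in the rack, fits. The pad head is at (205,313) and the hub at (571,342), with the scribed line running up to (562,290). I'll confirm with an enlarged crop.

```bash
cat > h.py <<'E'
from workcell import bot
import numpy as np, cv2
from scipy.spatial.transform import Rotation as Ro
def cap(name):
    p,d=bot.capture(name); np.savez(f'{name}.npz',p=p,d=d); return p,d,bot.calibration(name)
def cam(c): return 192/np.tan(np.radians(c['fovy']/2)),np.array(c['origin']),Ro.from_euler('xyz',c['rotation'],degrees=True).as_matrix()
def world(c,u,v,z):
    f,o,R=cam(c); r=R@np.array([(u-c['cx'])/f,-(v-c['cy'])/f,-1.]); return o+r*(z-o[2])/r[2]
def proj(c,P):
    f,o,R=cam(c); q=R.T@(np.array(P)-o); return c['cx']-f*q[0]/q[2], c['cy']+f*q[1]/q[2]
def cloud(c,d):
    f,o,R=cam(c); v,u=np.mgrid[:384,:512]
    P=np.stack([(u-c['cx'])/f*d,-(v-c['cy'])/f*d,-d],-1)@R.T+o; P[d==0]=np.nan; return P
E
python3 - <<'E'
from h import *
z=np.load('top.npz');p,d=z['p'],z['d']; c=bot.calibration('top')
a=p[195:240,155:225]; b=p[172:262,315:405]
cv2.imwrite('pics/crop1.png',np.hstack([cv2.resize(x[:,:,::-1],s,interpolation=cv2.INTER_CUBIC) for x,s in((p[193:243,166:216],(400,400)),(p[180:230,340:390],(400,400)))]))
P=cloud(c,d)
print('paper z',P[250,150:160,2],'hub',P[219,355:376:3])
H=P[...,2]
def cen(m,n):
    print(n,m.sum(),np.round(P[m].mean(0),4))
    u=P[m][:,:2]; 
    e=cv2.minAreaRect((u*1000).astype(np.float32)); print(e)
w=np.zeros_like(H,bool);w[150:280,300:420]=1
cen(w&(abs(H-.098)<.006),'hubface')
cen(w&(abs(H-.074)<.006),'wheel')
w=np.zeros_like(H,bool);w[170:250,95:232]=1
cen(w&(abs(H-.056)<.006),'rack')
h=np.zeros_like(w);h[200:240,175:208]=1
for z in(.064,.098,.12):cen(h&(abs(H-z)<.004),'head%g'%z)
E
```

```text
paper z [ 0.00175072 -0.00168901 -0.00098556 -0.004216   -0.00093337  0.00329035
 -0.00316411  0.00024962  0.00275841  0.0001573 ] hub [[ 0.55075369 -0.19435233  0.09687195]
 [ 0.55063209 -0.20086084  0.09883219]
 [ 0.55498464 -0.21462876  0.07040196]
 [ 0.5554617  -0.22229614  0.06832761]
 [ 0.55577419 -0.22970939  0.06737329]
 [ 0.55183995 -0.22962883  0.09516267]
 [ 0.55169205 -0.23603788  0.09729196]]
hubface 488 [ 0.5517 -0.2175  0.097 ]
((552.4212036132812, -218.18724060058594), (60.68950653076172, 62.12266540527344), 28.756996154785156)
wheel 4575 [ 0.5553 -0.2358  0.0739]
((563.0203247070312, -242.39743041992188), (199.79214477539062, 228.27459716796875), 1.2879775762557983)
rack 2937 [0.5564 0.2378 0.0551]
((563.888427734375, 257.97119140625), (280.90478515625, 90.51739501953125), 76.70155334472656)
head0.064 183 [0.545  0.1838 0.0631]
((556.2870483398438, 198.80764770507812), (80.35275268554688, 53.68508529663086), 46.679100036621094)
head0.098 102 [0.5459 0.1893 0.0974]
((547.4613647460938, 190.11671447753906), (40.14363479614258, 28.427013397216797), 3.3584022521972656)
head0.12 59 [0.5472 0.1892 0.1188]
((548.0362548828125, 189.922119140625), (18.230270385742188, 18.616239547729492), 17.048748016357422)
```

View pics/crop1.png

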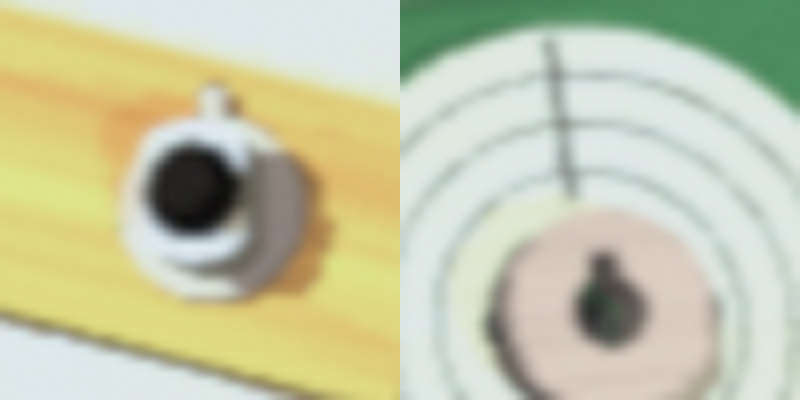

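Left crop: the silver body with a black cone at (192,190) and its lug at (217,100), in the rack. It's the right head. Right crop: bore at (611,308), keyway at (603,258), scribed line from (548,40) to (575,195).

```bash
python3 - <<'E'
from h import *
c=bot.calibration('top')
A=lambda v:np.degrees(np.arctan2(v[1],v[0]))
W=lambda x,y,z,ox,oy:world(c,ox+x/8-.45,oy+y/8-.45,z)
f=W(215,208,.064,166,193);l=W(217,95,.064,166,193);k=W(192,188,.12,166,193)
print('flange',f,'cone',k,'lug',l,A(l-f))
g=np.array([.5477,.1897]);print(A(l[:2]-g))
b=W(611,310,.098,-60+0+400-50,180) 
W2=lambda x,y,z:world(c,340+(x-400)/8-.45,180+y/8-.45,z)
b=W2(611,310,.098);kw=W2(603,258,.098);a=W2(548,40,.074);e=W2(575,195,.074);hc=W2(610,310,.098)
print('bore',b,'kw',kw,A(kw-b),'line',a,e,A(a-e),A(a[:2]-b[:2]))
# depth-based body side: side camera fit
z=np.load('side.npz');d=z['d'];cs=bot.calibration('side');P=cloud(cs,d)
for n,z0,z1,x,y,r in(('hub',.094,.102,.552,-.218,.045),('body',.07,.096,.548,.19,.04),('cone',.112,.124,.548,.19,.02)):
    m=(P[...,2]>z0)&(P[...,2]<z1)&(np.hypot(P[...,0]-x,P[...,1]-y)<r);q=P[m];print(n,m.sum(),q.mean(0),q.min(0),q.max(0))
E
```

```text
flange [0.54735577 0.18728555 0.064     ] cone [0.54512691 0.1850698  0.12      ] lug [0.58161494 0.18846879 0.064     ] 1.978096988576622
-2.079088526243569
bore [ 0.55283223 -0.21946875  0.098     ] kw [ 0.56803092 -0.2174599   0.098     ] 7.529298508998276 line [ 0.63805918 -0.2082239   0.074     ] [ 0.59083695 -0.21546467  0.074     ] 8.7174888919295 7.516197588103935
hub 645 [ 0.54838156 -0.22103612  0.09817874] [ 0.51940379 -0.25081546  0.09401095] [ 0.58138572 -0.18731158  0.10176133]
body 135 [0.53858523 0.17674122 0.08290402] [0.52336445 0.17127776 0.07020216] [0.56028221 0.19464456 0.09588516]
cone 58 [0.54253167 0.18463778 0.11797045] [0.53243792 0.17583457 0.11210665] [0.55347045 0.1959365  0.12263372]
```

step_arm:
  series: "0 0 -19 -474 -217 39 -1;0 0 -19 -474 -217 39 -1;0 0 -19 -474 -217 39 -1;0 0 -19 -474 -217 39 -1;0 0 -19 -474 -217 39 -1;0 0 -19 -474 -217 39 -1;0 0 -19 -474 -217 39 -1;0 0 -19 -474 -217 39 -1;0 0 -19 -474 -217 39 -1;0 0 -19 -474 -217 39 -1;0 0 -19 -474 -217 39 -1;0 0 -19 -474 -217 39 -1;0 0 -19 -474 -217 39 -1;0 0 -19 -474 -217 39 -1;0 0 -19 -474 -217 39 -1;0 0 -19 -474 -217 39 -1;0 0 -19 -474 -217 39 -1;0 0 -19 -474 -217 39 -1"

```text
time_s: 1.6
tcp_pos: [0.5469, 0.1896, 0.2001]
eef_rot: [180.0, 0.0, -177.0]
ft_force: [-0.1, 0.6, -0.1]
width: 0.0886
grasp_force: 0.0
```

```bash
python3 - <<'E'
from h import *
o=bot.get_obs();print(o['tcp_pos'],o['eef_rot'],o['q'],o['time_s'],o['ft_force'])
p,d,c=cap('side')
P=cloud(c,d);u,v=map(int,proj(c,[.547,.188,.12]));print(u,v)
cv2.imwrite('pics/side1.png',cv2.resize(p[v-60:v+60,u-80:u+80,::-1],(800,600),interpolation=cv2.INTER_CUBIC))
print([proj(c,[.547,.188,z]) for z in(.12,.064)])
E
```

```text
[0.54689806 0.18958946 0.20006843] [ 1.79993407e+02  8.53759444e-03 -1.76995110e+02] [ 7.40470103e+00  2.63702118e+01  7.34231439e+01  6.00660142e-03
  8.01976260e+01 -8.56012120e+01] 1.6 [-0.07866302  0.5997374  -0.10707568]
204 149
[(np.float64(204.89185865345922), np.float64(149.3242228250703)), (np.float64(206.66107104455224), np.float64(167.76488653458105))]
```

View pics/side1.png

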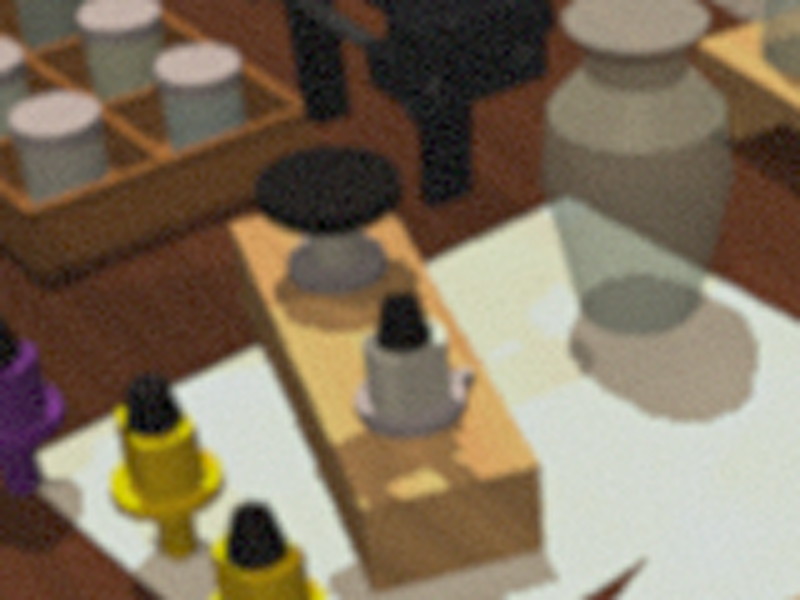

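The side crop shows the head upright at (403,360), its lug pointing right at (462,380), and the open gripper above it, all matching the estimate. Descending to grip.

step_arm:
  series: "0 0 0 0 -1 40 -1;0 0 0 0 -1 80 -1;0 0 0 0 -1 110 -1;0 0 0 0 -1 130 -1;0 0 0 0 -1 130 -1;0 0 0 0 -1 130 1;0 0 0 0 -1 130 1;0 0 0 0 -1 130 1;0 0 0 0 -1 130 1;0 0 0 0 -1 130 1;0 0 0 0 -1 130 1;0 0 0 0 -1 130 1;0 0 0 0 -1 130 1;0 0 0 0 -1 130 1;0 0 0 0 -1 130 1"
  force: 45

```text
time_s: 2.9
tcp_pos: [0.5478, 0.1877, 0.0698]
eef_rot: [180.0, -0.0, -177.1]
ft_force: [-1.0, 2.1, 0.9]
width: 0.0298
grasp_force: 45.0
```

Opening is 29.8 mm at 45 N, so the fingers are flat on the flats. Lifting.

step_arm:
  series: "0 0 0 0 0 -30 1;0 0 0 0 0 -60 1;0 0 0 0 0 -90 1;0 0 0 0 0 -120 1;0 0 0 0 0 -140 1;0 0 0 0 0 -140 1;0 0 0 0 0 -140 1;0 0 0 0 0 -140 1"

```text
time_s: 3.57
tcp_pos: [0.5469, 0.1874, 0.2075]
eef_rot: [-180.0, -0.2, -177.1]
ft_force: [-0.1, -0.6, -4.5]
width: 0.0299
grasp_force: 45.0
```

```bash
python3 - <<'E'
from h import *
o=bot.get_obs();print(o['tcp_pos'],o['eef_rot'],o['time_s'],o['ft_force'],o['wrist_torque'],o['width'])
p,d,c=cap('side')
t=o['tcp_pos'];u,v=map(int,proj(c,t));print(u,v)
x0,y0=u-32,v-24
cv2.imwrite('pics/side2.png',cv2.resize(p[y0:y0+60,x0:x0+80,::-1],(800,600),interpolation=cv2.INTER_CUBIC))
g=lambda P:tuple(10*(np.array(proj(c,P))-[x0,y0])+5)
for n,z in(('o',-.014),('tip',-.056)):print(n,g([t[0],t[1],t[2]+z]))
E
```

```text
[0.54694099 0.18743875 0.20754148] [-179.98139387   -0.21672225 -177.09143007] 3.5667 [-0.14826953 -0.62291159 -4.54927598] [ 0.00450221 -0.01085881  0.04170694] 0.02990578658038505
201 117
o (np.float64(339.6472466472571), np.float64(306.15411345593714))
tip (np.float64(354.3410716506372), np.float64(459.55809901964756))
```

View pics/side2.png

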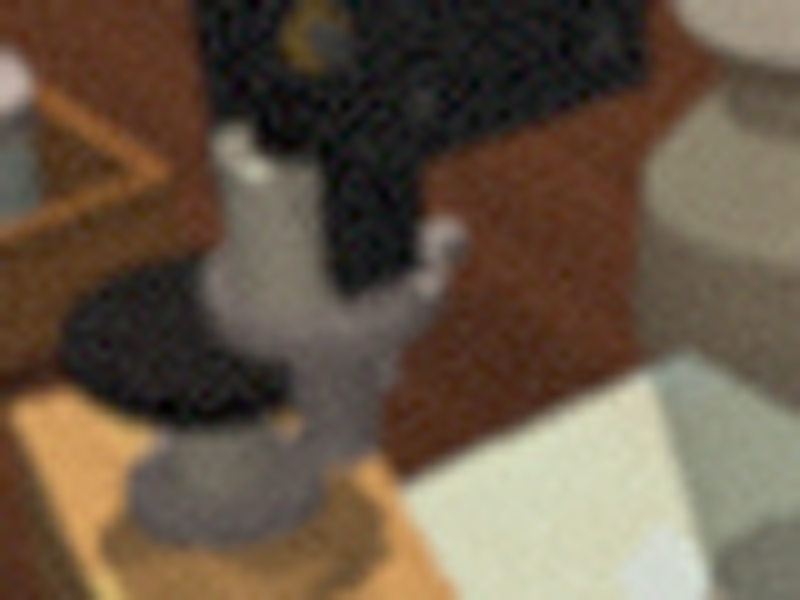

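```bash
cat > fit.py <<'E'
from h import *
def model(psi,x,y,z,tilt,N=48):
    R=Ro.from_euler('ZY',[psi,-tilt],degrees=True).as_matrix() # tilt>0: lug up
    a=np.linspace(0,2*np.pi,N); ci=lambda r,h:np.c_[r*np.cos(a),r*np.sin(a),0*a+h]
    parts=[np.r_[ci(.028,0),ci(.028,.008)],np.r_[ci(.01,0),ci(.01,-.037),ci(.0075,-.042)],
      np.array([[sx,sy,h] for sx in(.02,.037) for sy in(-.004,.004) for h in(0,.008)]),
      np.array([[sx,sy,h] for sx in(0,.0155) for sy in(-.004,.004) for h in(0,-.025)])]
    return [q@R.T+[x,y,z] for q in parts]
def draw(img,c,x0,y0,s,args,col):
    for q in model(*args):
        uv=np.array([proj(c,P) for P in q]);uv=((uv-[x0,y0])*s+s/2).astype(np.int32)
        cv2.polylines(img,[cv2.convexHull(uv)],True,col,1)
E
python3 - <<'E'
from fit import *
p=np.load('side.npz')['p'];c=bot.calibration('side')
x0,y0=169,93;im=np.ascontiguousarray(cv2.resize(p[y0:y0+45,x0:x0+60,::-1],(480,360),interpolation=cv2.INTER_CUBIC))
o=[]
for t in(0,10):
    i=im.copy();th=np.radians(t)
    # rotate about grip point (31 mm up) at tcp +19
    draw(i,c,x0,y0,8,(2.9,.5469+.031*np.sin(th),.1874,.2075+.019-.031*np.cos(th),t),(0,255,0));o.append(i[:,:400])
cv2.imwrite('pics/fit1.png',np.hstack(o))
E
```

```text
(no output)
```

View pics/fit1.png

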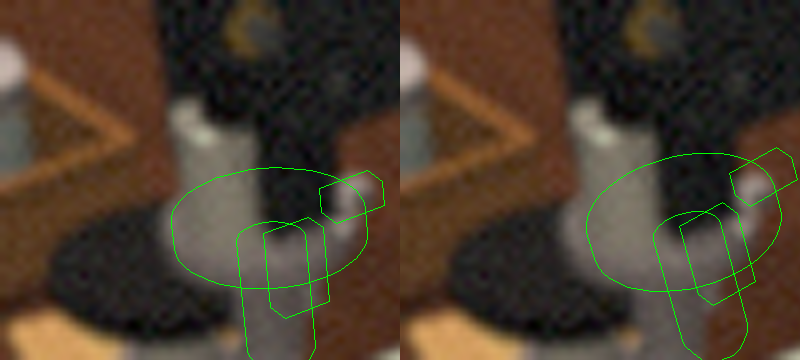

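The head hangs straight; the model overlay fits at zero tilt, about 1 mm off in x. Moving above the hub.

step_arm:
  series: "0 0 0 0 -12 0 1;0 0 0 2 -34 0 1;0 0 -1 3 -64 0 1;0 0 -1 4 -98 0 1;0 0 -2 5 -133 0 1;0 0 -2 6 -168 0 1;0 0 -3 8 -203 0 1;0 0 -3 9 -238 0 1;0 0 -4 10 -273 0 1;0 0 -4 12 -308 0 1;0 0 -5 13 -342 0 1;0 0 -5 14 -372 0 1;0 0 -5 15 -394 0 1;0 0 -5 15 -406 0 1;0 0 -5 15 -406 20 1;0 0 -5 15 -406 35 1;0 0 -5 15 -406 35 1;0 0 -5 15 -406 35 1"

```text
time_s: 5.12
tcp_pos: [0.553, -0.2183, 0.174]
eef_rot: [179.9, -0.1, -172.1]
ft_force: [-0.2, 0.7, -3.8]
width: 0.0298
grasp_force: 45.0
```

```bash
python3 - <<'E'
from fit import *
o=bot.get_obs();t=o['tcp_pos'];print(t,o['eef_rot'],o['time_s'],o['ft_force'],o['wrist_torque'],o['width'],o['q'])
p,d,c=cap('side')
u,v=map(int,proj(c,[.552,-.219,.12]));x0,y0=u-35,v-30
i=np.ascontiguousarray(cv2.resize(p[y0:y0+60,x0:x0+70,::-1],(700,600),interpolation=cv2.INTER_CUBIC))
draw(i,c,x0,y0,10,(8,t[0],t[1],t[2]-.0135,0),(0,255,0))
a=np.linspace(0,6.28,40)
for r in(.011,.031):
  q=np.array([proj(c,[.552+r*np.cos(k),-.219+r*np.sin(k),.098]) for k in a]);cv2.polylines(i,[((q-[x0,y0])*10+5).astype(np.int32)],True,(0,0,255),1)
cv2.imwrite('pics/hub1.png',i)
E
```

```text
[ 0.55297122 -0.21828333  0.17400081] [ 1.79906653e+02 -1.09798492e-01 -1.72070681e+02] 5.1167 [-0.20627716  0.67353448 -3.79004101] [-0.01670866  0.01142862 -0.00747861] 0.029835556487867686 [-3.29402769e+01  2.92274984e+01  7.29618037e+01 -1.28433687e-03
  7.79548084e+01 -1.30869237e+02]
```

View pics/hub1.png

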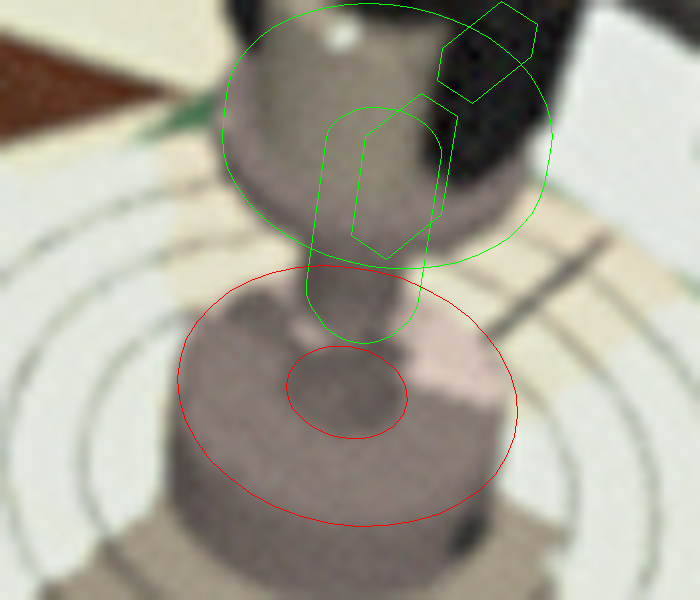

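The hub (red, expected) and head (green, expected) both appear about 1 px left of their overlays, so they agree relative to each other. The scribed line runs from (490,330) to (610,240). Correcting 1 mm and descending gently.

step_arm:
  series: "0 0 0 1 -0.5 8 1;0 0 0 1 -0.5 16 1;0 0 0 1 -0.5 20 1;0 0 0 1 -0.5 22 1;0 0 0 1 -0.5 24 1;0 0 0 1 -0.5 26 1;0 0 0 1 -0.5 28 1;0 0 0 1 -0.5 28 1;0 0 0 1 -0.5 28 1"

```text
time_s: 5.92
tcp_pos: [0.5525, -0.2193, 0.1468]
eef_rot: [-180.0, 0.0, -172.1]
ft_force: [0.4, 0.5, -3.8]
width: 0.0297
grasp_force: 45.0
```

No contact, and the shaft tip is about 7 mm into the bore. Continuing towards the key level.

step_arm:
  series: "0 0 0 0 0 2 1;0 0 0 0 0 4 1;0 0 0 0 0 6 1;0 0 0 0 0 8 1;0 0 0 0 0 9 1;0 0 0 0 0 10 1;0 0 0 0 0 11 1;0 0 0 0 0 11 1;0 0 0 0 0 11 1"

```text
time_s: 6.67
tcp_pos: [0.5525, -0.2193, 0.1358]
eef_rot: [180.0, 0.0, -172.1]
ft_force: [0.7, 0.7, -3.3]
width: 0.0295
grasp_force: 45.0
```

Still no force at 24 mm, so the key seems to have entered the keyway. Continuing.

step_arm:
  series: "0 0 0 0 0 2 1;0 0 0 0 0 4 1;0 0 0 0 0 6 1;0 0 0 0 0 8 1;0 0 0 0 0 10 1;0 0 0 0 0 11 1;0 0 0 0 0 11 1;0 0 0 0 0 11 1"

```text
time_s: 7.33
tcp_pos: [0.5525, -0.2193, 0.1247]
eef_rot: [180.0, -0.0, -172.1]
ft_force: [-0.0, 0.7, -3.4]
width: 0.0296
grasp_force: 45.0
```

step_arm:
  series: "0 0 0 0 0 2 1;0 0 0 0 0 4 1;0 0 0 0 0 6 1;0 0 0 0 0 8 1;0 0 0 0 0 9.5 1;0 0 0 0 0 11 1;0 0 0 0 0 11 1;0 0 0 0 0 11 1"
  force: 58

```text
time_s: 8.0
tcp_pos: [0.5528, -0.2194, 0.1143]
eef_rot: [-180.0, 0.1, -172.1]
ft_force: [-0.9, -0.0, 5.2]
width: 0.0295
grasp_force: 58.0
```

step_arm:
  series: "0 0 0 0 0 1 1;0 0 0 0 0 2 1;0 0 0 0 0 3 1;0 0 0 0 0 4 1;0 0 0 0 0 4 1;0 0 0 0 0 4 1"

```text
time_s: 8.5
tcp_pos: [0.5528, -0.2195, 0.1117]
eef_rot: [-179.9, 0.1, -172.1]
ft_force: [-3.9, 2.1, 16.3]
width: 0.0295
grasp_force: 58.0
```

step_arm:
  series: "0 0 0 0 0 1 1;0 0 0 0 0 1.5 1;0 0 0 0 0 1.5 1;0 0 0 0 0 1.5 1;0 0 0 0 0 1.5 1;0 0 0 0 0 1.5 1;0 0 0 0 0 1.5 1;0 0 0 0 0 1.5 1"

```text
time_s: 9.17
tcp_pos: [0.5529, -0.2195, 0.1117]
eef_rot: [-179.9, 0.2, -172.1]
ft_force: [-8.9, 4.9, 27.3]
width: 0.0293
grasp_force: 58.0
```

```bash
python3 - <<'E'
from fit import *
o=bot.get_obs();t=o['tcp_pos'];print(t,o['eef_rot'],o['time_s'],o['ft_force'],o['wrist_torque'],o['width'])
p,d,c=cap('side')
u,v=map(int,proj(c,[.552,-.219,.12]));x0,y0=u-35,v-30
cv2.imwrite('pics/hub2.png',cv2.resize(p[y0:y0+60,x0:x0+70,::-1],(700,600),interpolation=cv2.INTER_CUBIC))
E
```

```text
[ 0.55286894 -0.21947137  0.11171981] [-1.79853304e+02  1.58854350e-01 -1.72078574e+02] 9.1667 [-8.91016104  4.86069853 27.34396091] [1.03310477 1.44363858 0.07109766] 0.029254175852014952
```

View pics/hub2.png

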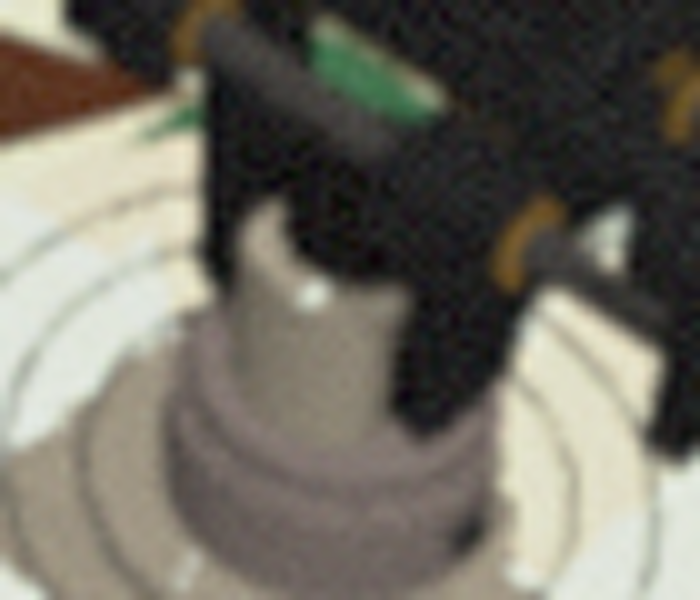

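The crop shows the flange flat on the hub (edge line around (330,490)) and the fingers on the body. Pressing 1.5 mm further only raised the force to 27 N and the tool didn't move, so the head is seated.

```bash
python3 -c "
from workcell import bot
print(bot.hand_in())"
```

```text
the job is handed in; nothing more can be done
None
```

The job is handed in, with no verdict returned: the cone head is keyed into the hub, its flange looks flat on the hub face, and the arm is still gripping it (58 N) and pressing it down (about 27 N at the wrist).

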